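# Set the pendant rivet with the brass mallet

### The arm

A 6-joint arm with a two-finger parallel gripper is mounted at the origin on the work surface. World frame = base frame: x ahead of the robot, y to its left, z up, the work surface at z = 0. Lengths are in m, angles in rad, forces in N, time in s.
With the tool pointing down it reaches from about 0.25 to 0.725 m from the base axis. Payload 4 kg.
Tool frame: the origin (TCP) lies on the centre line of the jaws, within the pads' length; the fingertips stand 17 mm ahead of it and the grasp point (between the pads) lies 2 mm behind it; z points along the fingers, y is the line along which they close (so a half turn about z gives the same grasp; the last joint's range is limited). The gripper opens to 85 mm and grips with 20 to 120 N. Pads are 22 mm wide; open, the fingers measure 114 mm over their backs; the gripper's body (76 mm by 85 mm) begins 54 mm behind the grasp point. The pads swing forward as they close: fully open they stand 13 mm farther back than shut.
Start: joints at [1.166, 0.241, 0.005, 1.335, 0, 1.571], TCP at [0.197, 0.46, 0.248] pointing down, gripper open.
Joint ranges: [-2.72, 2.72], [-1.05, 1.87], [-1.09, 1.28], [-1.99, 2.15], [-1.42, 1.44], [-3.14, 3.14]. Speed limits (rad/s): [2.79, 2.79, 3.14, 3.14, 3.14, 3.14].

### API

Orientations are given as a unit quaternion [x, y, z, w].
In Python, from workcell import get_obs, imaging, order gives the robot as it stands.
- The arm moves only by the tool apply_moves, never from a script. Its argument "targets" is a list that holds one entry, the list of rows, each a list of 5 numbers: the shift along the world's x, y, z in units of 40 mm (1.0 is 40 mm), then the turn about the world's z in degrees, then the gripper command: -1 is shut, 1 is fully open, values between are in proportion. In form: [[[dx, dy, dz, turn, fingers], ...]]. A call has 1 to 8 rows; each row shifts and turns the commanded pose from where the row before left it; what a row does not reach is not made up. A row lasts 1/12 s, in which the tool goes at most 41.7 mm and 7.16 degrees, less where a joint would pass 70% of its speed; a pose out of reach is approached as far as the arm can. A call is refused whole if a number of a shift passes 1 or a number of a turn 7.16, either way. A call with a gripper value outside its range is refused whole. The fingers move at their own pace and stop on an object; the grip force is fixed at half the most. Time passes only in rows, so rows that do not move let the fingers close. It gives the time, the measured TCP pose, the force, the opening and the grip force at its end, in the units of the state.
- get_obs(): the state, without advancing time (a new reading comes with each control period).
- imaging.camera(name): name is "side" or "top"; returns (picture, depth): 420x560x3 uint8, blue, green, red; 420x560 float32, m along the optical axis (not along the pixel's ray), 0 where there is no reading.
- imaging.get_calibration(name): a dict with "camera_matrix" (3x3 intrinsics, pixels), "k1" (the pictures are not rectified: a ray, as slopes to the right and down, at radius r is drawn at 1 + k1 r^2 times it, then the intrinsics apply), "eye" and "rotation" of the camera in the world. Camera axes: x right, y down, z forward; pixel columns grow to the right and rows downward; lengths in m; the calibration is good to about 2 mm. A picture is of the moment at which its call begins. get_calibration takes no time and is no camera call.
- order.job_done(): hands the job in; it is judged then, once.
The state is a dict: "clock": time; "joint_pos": joint angles; "joint_vel": joint speeds; "tau": joint torques, N m; "eef_pos": TCP position; "tool_rot": TCP orientation; "ft_force": force on the tool from outside, world axes, zero at the start; "ft_torque": the same for the moment, N m; "grip_width": finger opening in m; "grasp_force": force on a finger pad.
Only numpy, scipy, OpenCV 4.12 (cv2) and the standard library are available. Lean on these libraries where they do the work, as an engineer would, in place of code of your own. Each camera call takes 0.05 s, during which the arm holds its last target. There are 200 camera calls.

### The job

A brass pendant is waiting under the punch of the setting stand with the wide round head. Take the brass mallet that stands on the round rubber pad, keep hold of it and knock that punch fully down with the mallet's lower face, squarely on the middle of the head; then let the punch spring back and stand the mallet upright on the rubber pad again. Only the mallet may press on the wide punch, and the punch of the other stand must not be pushed down.

Things in the scene. Friction and masses are not known exactly. Their poses are not given: they have to be found in the camera images.
- mallet: 0.5 kg mallet standing on its brass head, handle level. Head 60 mm tall: square 36 x 36 mm from 13 to 47 mm above the lower face, with flat cheeks on its +y and -y sides to grip from above; round faces 34 mm across. Wooden handle 16 to 20 mm thick, axis 30 mm up, reaching 168 mm along -x. Origin: centre of the lower, striking face; z up. Its weight lies in the head
- wide_punch: steel punch of the stand with the brass pendant on its anvil: round flat head 36 mm across, 14 mm thick. Origin: centre of the head's top, 120 mm above the table; z up. Slides down 12 mm to its stop against a spring (4 N to start, 9 N at the stop), springs back by itself. Stand: fixed dark steel C-frame, 74 x 105 mm, arm 80 mm high, column 46 mm to the punch's +y side
- narrow_punch: steel punch of the other, lower setting stand, without a pendant: small square head, 18 mm wide. Origin: centre of the top of the head, 98 mm above the table when up. Sprung alike. Not to be pushed down
- pad: black round rubber pad fixed on the table, 120 mm across, 10 mm thick. Origin: centre of its underside, on the table
Things that resemble listed ones, but are neither listed nor needed, are in the scene too. Leave any green, pink or purple look-alike of the mallet alone.

How it is judged:
On the way:
1. the held mallet knocks the wide punch down at least 9 of its 12 mm, mallet upright within 15 degrees and centred on the head within 17 mm (height (world z) of wide_punch below 0.111 m and contact force between mallet and wide_punch above 1 N and contact force between the fingers and mallet above 1 N and horizontal distance between mallet and wide_punch below 0.017 m and angle between mallet's own z axis and vertical below 0.26 rad), for 0.02 s.
At the end, for the whole second after the job is handed in: both punches up again (within 3 mm), the mallet released and at rest, standing upright (within 10 degrees) on the rubber pad, its head's axis within 45 mm of the pad's centre (height (world z) of wide_punch above 0.117 m and height (world z) of narrow_punch above 0.095 m and horizontal distance between mallet and pad below 0.045 m and height (world z) of mallet between 0.006 and 0.014 m and angle between mallet's own z axis and vertical below 0.17 rad and linear speed of mallet below 0.02 m/s and contact force between the fingers and mallet below 0.1 N); the robot touches nothing.
It fails at once if the other stand's punch is pushed down by more than 4 mm (height (world z) of narrow_punch below 0.094 m).
It fails at once if the fingers or the arm press on the wide punch (contact force between any of the fingers, the arm and wide_punch above 1 N).
It also fails if it takes over 45 s, if anything falls off the work surface, if the arm or the gripper's body presses on something with over 40 N, if the wrist force passes 120 N, or if a joint passes its speed limit or range.

## Working session

There is one attempt and no reset: what is moved stays moved. The work goes in short steps, Python scripts to look and compute and a tool call to move; the robot and the scene stay as the last step left them, time stands still between calls to the robot, and variables do not carry over. Pictures are saved under pics/ and viewed, at most 10 in all, crops included, and the job is handed in when it is done.

Besides the shell and the picture viewer there is one more tool, called after ">>>" as name([rows], argument=value, ...), one row to a line, values as JSON. apply_moves: Moves the arm, as the interface text tells. Its arguments: {"type":"object","properties":{"targets":{"type":"array","items":{"type":"array","items":{"type":"array","items":{"type":"number"}}}}},"required":["targets"]}

```bash
mkdir -p pics; cat > h.py <<'E'
import numpy as np, cv2
from workcell import get_obs, imaging, order
def ray(name,uv):
    c=imaging.get_calibration(name);K=np.array(c["camera_matrix"]);k=c["k1"]
    p=np.linalg.inv(K)@np.r_[uv,1.];d=p[:2];s=d.copy()
    for _ in range(20): s=d/(1+k*(s@s))
    return np.array(c["eye"]),np.array(c["rotation"])@np.r_[s,1.]
def plane(name,uv,z):
    e,d=ray(name,uv);return e+d*(z-e[2])/d[2]
def deep(name,uv,D):
    e,d=ray(name,uv);return e+d*D[int(uv[1]),int(uv[0])]
E
python3 - <<'E'
from h import *
for n in("top","side"):
    p,d=imaging.camera(n);cv2.imwrite(f"pics/{n}0.png",p);np.save(n+"0.npy",d)
    c=imaging.get_calibration(n);print(n,c)
o=get_obs();print(o)
E
```

```text
top {'camera_matrix': array([[487.4624364 ,   0.        , 286.39680267],
       [  0.        , 487.4624364 , 212.39006038],
       [  0.        ,   0.        ,   1.        ]]), 'k1': -0.11197939813937216, 'eye': array([ 0.2503163 , -0.00760208,  1.32562306]), 'rotation': array([ 0.71543869, -0.6973706 ,  0.0270088 , -0.0330494 ])}
side {'camera_matrix': array([[458.42859398,   0.        , 281.77725237],
       [  0.        , 458.42859398, 202.57115267],
       [  0.        ,   0.        ,   1.        ]]), 'k1': -0.14432526870553278, 'eye': array([-0.24852629, -0.64512545,  1.07045674]), 'rotation': array([ 0.86350009, -0.35585674,  0.1283735 , -0.33354733])}
{'clock': 0.1, 'joint_pos': array([ 1.16596196e+00,  2.41348746e-01,  3.86394249e-03,  1.33522386e+00,
       -3.34161631e-05,  1.57080103e+00]), 'joint_vel': array([ 0.00105537, -0.00211216,  0.00408075, -0.0006378 , -0.00045676,
       -0.00015618]), 'tau': array([ 2.82871033e-04, -3.73137832e+01,  2.53010756e+01,  1.08844112e-02,
        1.27442112e-05,  4.87097637e-06]), 'eef_pos': array([0.19672915, 0.45908318, 0.24749832]), 'tool_rot': array([ 2.01039944e-01,  9.79582578e-01, -9.40006846e-04, -1.75856924e-04]), 'ft_force': array([-0.40686319, -0.15969148, -0.00942789]), 'ft_torque': array([0.04742569, 0.0492622 , 0.01835993]), 'grasp_force': 0.0, 'grip_width': 0.08525673839367857}
```

View pics/top0.png

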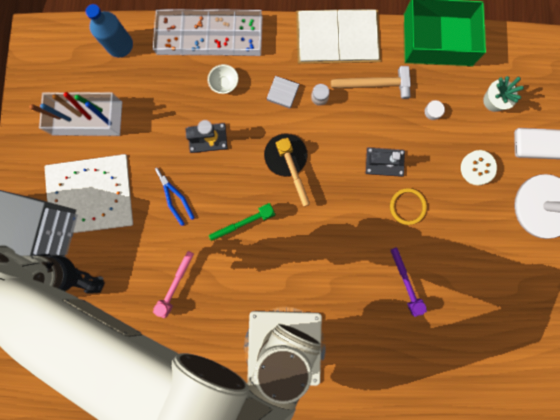

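View pics/side0.png

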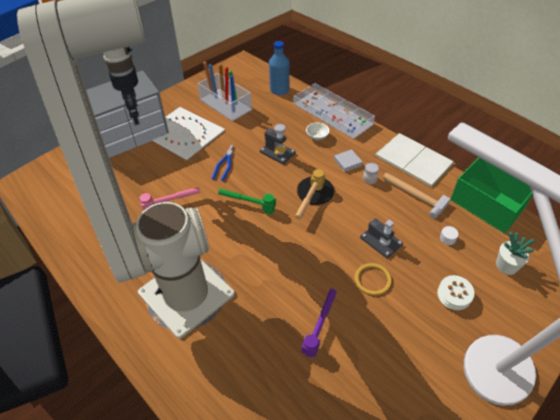

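The top view shows the mallet head at about (284,146) on the black pad (286,155), its handle running to (306,205). The wide-headed stand with the pendant is at (206,130) and the narrow one at (390,160). The side view agrees. Next I'll fix the rotation (it is a quaternion) and measure.

```bash
sed -i 's/np.array(c\["rotation"\])@/R.from_quat(c["rotation"]).as_matrix()@/; 1a from scipy.spatial.transform import Rotation as R' h.py
python3 - <<'E'
from h import *
p=cv2.imread("pics/top0.png");D=np.load("top0.npy")
def cloud(u0,u1,v0,v1):
    return np.array([[*deep("top",(u,v),D),u,v,*p[v,u]] for v in range(v0,v1) for u in range(u0,u1) if D[v,u]>0])
a=cloud(262,318,130,212)
print("pad z", np.median(a[(a[:,2]>.005)&(a[:,2]<.015),2]), "max",a[:,2].max())
h=a[a[:,2]>.062]; print("mallet top",len(h),h[:,:5].mean(0),np.ptp(h[:,:2],axis=0))
g=a[(a[:,2]>.03)&(a[:,2]<.055)];print("handle+",len(g))
s=g[g[:,4]>162]; c=s[:,:2].mean(0);_,_,V=np.linalg.svd(s[:,:2]-c);print("handle c",c,"dir",V[0],np.degrees(np.arctan2(V[0,1],V[0,0])), s[:,2].mean(), "end",s[np.argmax(s[:,4]),:3])
hsv=cv2.cvtColor(p,cv2.COLOR_BGR2HSV)
m=((hsv[...,2]<60)).astype(np.uint8);m[:, :255]=0;m[:,318:]=0;m[:125]=0;m[185:]=0
cs,_=cv2.findContours(m,0,1);k=max(cs,key=cv2.contourArea);(c,r)=cv2.minEnclosingCircle(k);P=plane("top",c,.01)
print("pad px",c,r,P,"edge",np.linalg.norm(plane("top",(c[0]+r,c[1]),.01)-P))
for nm,b,z in(("wide",(185,232,115,155),.112),("narrow",(362,410,142,180),.09)):
    a=cloud(*b);w=a[a[:,2]>z];print(nm,len(w),w[:,:5].mean(0),np.ptp(w[:,:2],axis=0),"zmed",np.median(w[:,2]))
    f=a[(a[:,2]>.005)&(a[:,2]<.1)];q=cv2.minAreaRect(f[:,:2].astype(np.float32)*1000);print(" frame",q)
top=np.hstack([cv2.resize(p[120:210,255:325],None,fx=5,fy=5),cv2.resize(p[100:190,180:250],None,fx=5,fy=5)])
cv2.imwrite("pics/crop.png",top)
E
```

```text
Traceback (most recent call last):
  File "h.py", line 12, in deep
    e,d=ray(name,uv);return e+d*D[int(uv[1]),int(uv[0])]
        ~~~^^^^^^^^^
  File "h.py", line 5, in ray
    c=imaging.get_calibration(name);K=np.array(c["camera_matrix"]);k=c["k1"]
ValueError: time passes only in moves, steps and waits
```

```bash
sed -i 's/c=imaging.get_calibration(name)/c=cal(name)/' h.py; sed -i '3a import functools\ncal=functools.lru_cache(imaging.get_calibration)' h.py
cat > m.py <<'E'
from h import *
p=cv2.imread("pics/top0.png");D=np.load("top0.npy")
def cloud(u0,u1,v0,v1):
    return np.array([[*deep("top",(u,v),D),u,v,*p[v,u]] for v in range(v0,v1) for u in range(u0,u1) if D[v,u]>0])
a=cloud(262,318,130,212)
print("pad z", np.median(a[(a[:,2]>.005)&(a[:,2]<.015),2]), "max",a[:,2].max())
h=a[a[:,2]>.062]; print("mallet top",len(h),h[:,:5].mean(0),np.ptp(h[:,:2],axis=0))
g=a[(a[:,2]>.03)&(a[:,2]<.055)]
s=g[g[:,4]>162]; c=s[:,:2].mean(0);_,_,V=np.linalg.svd(s[:,:2]-c);print("handle c",c,"dir",V[0],np.degrees(np.arctan2(V[0,1],V[0,0])), s[:,2].mean(), "end",s[np.argmax(s[:,4]),:3])
hsv=cv2.cvtColor(p,cv2.COLOR_BGR2HSV)
m=((hsv[...,2]<60)).astype(np.uint8);m[:, :255]=0;m[:,318:]=0;m[:125]=0;m[185:]=0
cs,_=cv2.findContours(m,0,1);k=max(cs,key=cv2.contourArea);(c,r)=cv2.minEnclosingCircle(k);P=plane("top",c,.01)
print("pad px",c,r,P,"edge",np.linalg.norm(plane("top",(c[0]+r,c[1]),.01)-P))
for nm,b,z in(("wide",(185,232,115,155),.112),("narrow",(362,410,142,180),.09)):
    a=cloud(*b);w=a[a[:,2]>z];print(nm,len(w),w[:,:5].mean(0),np.ptp(w[:,:2],axis=0),"zmed",np.median(w[:,2]))
    f=a[(a[:,2]>.005)&(a[:,2]<.1)];q=cv2.minAreaRect(f[:,:2].astype(np.float32)*1000);print(" frame",q)
top=np.hstack([cv2.resize(p[120:210,255:325],None,fx=5,fy=5),cv2.resize(p[100:190,180:250],None,fx=5,fy=5)])
cv2.imwrite("pics/crop.png",top)
E
python3 m.py
```

```text
pad z 0.009633605361856423 max 0.07672501310746216
mallet top 151 [5.15951251e-01 2.02026336e-02 6.87983011e-02 2.81973510e+02
 1.51960265e+02] [0.19137199 0.06887194]
handle c [ 0.43049132 -0.02282452] dir [-0.9567332  -0.29096662] -163.08416470624468 0.04708981369451144 end [0.36208976 0.04021838 0.04422168]
pad px (285.66412353515625, 154.432373046875) 21.163002014160156 [0.52154433 0.01123515 0.01      ] edge 0.05800149170374654
wide 139 [5.65284826e-01 2.17262090e-01 1.19968593e-01 2.04661871e+02
 1.26992806e+02] [0.03249803 0.03280736] zmed 0.12009043197585356
 frame ((574.393310546875, 229.64064025878906), (110.12781524658203, 130.73228454589844), 0.3530499041080475)
narrow 55 [ 5.09480574e-01 -2.72586270e-01  9.73044692e-02  3.95672727e+02
  1.55127273e+02] [0.01723769 0.01822846] zmed 0.09767859162466519
 frame ((513.2188110351562, -263.605224609375), (103.61683654785156, 130.9868621826172), 1.6123627424240112)
```

View pics/crop.png

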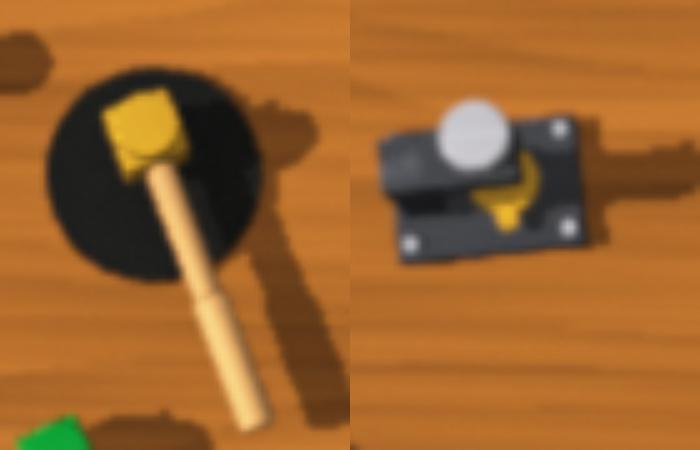

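The crop shows the mallet clearly, with its handle pointing down and to the right, and the pendant stand with its round head. Wide and narrow head heights come out at 0.120 and 0.098, as specified. Mallet pixels were mixed with the green look-alike, so I'll redo that part with a colour mask.

```bash
cat > m2.py <<'E'
from h import *
p=cv2.imread("pics/top0.png");D=np.load("top0.npy");hsv=cv2.cvtColor(p,cv2.COLOR_BGR2HSV)
def cloud(u0,u1,v0,v1):
    return np.array([[*deep("top",(u,v),D),u,v,*hsv[v,u]] for v in range(v0,v1) for u in range(u0,u1) if D[v,u]>0])
a=cloud(272,296,135,160);h=a[(a[:,2]>.064)];print("face",len(h),h[:,:5].mean(0),np.ptp(h[:,:2],axis=0),np.median(h[:,2]))
a=cloud(284,314,160,208);s=a[(a[:,2]>.03)&(a[:,2]<.06)]
c=s[:,:2].mean(0);_,_,V=np.linalg.svd(s[:,:2]-c);d=V[0]*np.sign(V[0,0]);print("handle",len(s),c,np.degrees(np.arctan2(d[1],d[0])),s[:,2].max())
e=(s[:,:2]-c)@d;end=c+d*e.min();print("end",end,"head from end",end+d*.168, "perp of face",np.cross(d,h[:,:2].mean(0)-c), "along",(h[:,:2].mean(0)-end)@d)
E
python3 m2.py
```

```text
face 127 [5.35460144e-01 1.57816694e-02 6.98327773e-02 2.83866142e+02
 1.44551181e+02] [0.03201562 0.03176297] 0.0698636941908608
handle 332 [ 0.43643556 -0.02436323] 22.407060801348653 0.05637098870986823
end [ 0.38006972 -0.04760368] head from end [0.53538556 0.01643529] perp of face -0.0006326988236381864 along 0.16781980527095966m2.py:8: DeprecationWarning: Arrays of 2-dimensional vectors are deprecated. Use arrays of 3-dimensional vectors instead. (deprecated in NumPy 2.0)
  e=(s[:,:2]-c)@d;end=c+d*e.min();print("end",end,"head from end",end+d*.168, "perp of face",np.cross(d,h[:,:2].mean(0)-c), "along",(h[:,:2].mean(0)-end)@d)
```

>>> apply_moves([
  [[0.53, -0.69, 0, 2.85, 1], [0.53, -0.69, 0, 2.85, 1], [0.53, -0.69, 0, 2.85, 1], [0.53, -0.69, 0, 2.85, 1], [0.53, -0.69, 0, 2.85, 1], [0.53, -0.69, 0, 2.85, 1], [0.53, -0.69, 0, 2.85, 1], [0.53, -0.69, 0, 2.85, 1]],
])

```text
clock: 0.77
eef_pos: [0.3669, 0.2372, 0.248]
tool_rot: [0.002, 1.0, -0.0, -0.0]
ft_force: [0.4, 0.1, 0.3]
grip_width: 0.0854
grasp_force: 0.0
```

>>> apply_moves([
  [[0.53, -0.69, 0, 2.85, 1], [0.53, -0.69, 0, 2.85, 1], [0.53, -0.69, 0, 2.85, 1], [0.53, -0.69, 0, 2.85, 1], [0.53, -0.69, 0, 2.85, 1], [0.53, -0.69, 0, 2.85, 1], [0.53, -0.69, 0, 2.85, 1], [0.53, -0.69, 0, 2.85, 1]],
])

```text
clock: 1.43
eef_pos: [0.5366, 0.0163, 0.2478]
tool_rot: [-0.195, 0.981, 0.0, -0.0]
ft_force: [0.3, 0.1, 0.8]
grip_width: 0.0855
grasp_force: 0.0
```

>>> apply_moves([
  [[0, 0, 0, 0, 1], [0, 0, 0, 0, 1], [0, 0, 0, 0, 1]],
])

```text
clock: 1.68
eef_pos: [0.5355, 0.018, 0.2476]
tool_rot: [-0.194, 0.981, 0.0, -0.001]
ft_force: [-1.0, 0.0, -0.1]
grip_width: 0.0854
grasp_force: 0.0
```

>>> apply_moves([
  [[0, -0.05, -0.7, 0, 1], [0, 0, -0.7, 0, 1], [0, 0, -0.7, 0, 1], [0, 0, -0.7, 0, 1], [0, 0, -0.7, 0, 1], [0, 0, -0.7, 0, 1], [0, 0, -0.6, 0, 1], [0, 0, -0.36, 0, 1]],
])

```text
clock: 2.35
eef_pos: [0.5333, 0.0176, 0.0394]
tool_rot: [-0.195, 0.981, 0.001, -0.002]
ft_force: [-0.0, 0.3, 0.0]
grip_width: 0.0853
grasp_force: 0.0
```

>>> apply_moves([
  [[0, 0, 0, 0, 1], [0, 0, 0, 0, -1], [0, 0, 0, 0, -1], [0, 0, 0, 0, -1], [0, 0, 0, 0, -1], [0, 0, 0, 0, -1], [0, 0, 0, 0, -1], [0, 0, 0, 0, -1]],
])

```text
clock: 3.02
eef_pos: [0.5377, 0.0159, 0.0438]
tool_rot: [-0.194, 0.981, -0.0, 0.002]
ft_force: [-0.2, -0.5, 6.4]
grip_width: 0.0353
grasp_force: 61.3
```

>>> apply_moves([
  [[0, 0, 0, 0, -1], [0, 0, 0, 0, -1], [0, 0, 0, 0, -1], [0, 0, 0, 0, -1]],
])

```text
clock: 3.35
eef_pos: [0.5377, 0.0159, 0.0438]
tool_rot: [-0.194, 0.981, -0.0, 0.002]
ft_force: [-0.2, -0.6, 6.1]
grip_width: 0.0354
grasp_force: 61.3
```

>>> apply_moves([
  [[0, 0, 0.2, 0, -1], [0, 0, 0.5, 0, -1], [0, 0, 0.6, 0, -1], [0, 0, 0.7, 0, -1], [0, 0, 0.7, 0, -1], [0, 0, 0.6, 0, -1], [0, 0, 0.5, 0, -1], [0, 0, 0.2, 0, -1]],
])

```text
clock: 4.02
eef_pos: [0.5367, 0.016, 0.2047]
tool_rot: [-0.194, 0.981, -0.0, 0.002]
ft_force: [0.3, -0.4, -5.5]
grip_width: 0.0351
grasp_force: 61.2
```

>>> apply_moves([
  [[0, 0, 0, 0, -1], [0, 0, 0, 0, -1], [0, 0, 0, 0, -1], [0, 0, 0, 0, -1]],
])

```text
clock: 4.35
eef_pos: [0.5347, 0.016, 0.1997]
tool_rot: [-0.194, 0.981, 0.0, -0.002]
ft_force: [-0.5, 0.4, -5.8]
grip_width: 0.0351
grasp_force: 61.2
```

```bash
python3 - <<'E'
from h import *
p,d=imaging.camera("side");cv2.imwrite("pics/s1.png",cv2.resize(p[80:260,220:420],None,fx=3,fy=3));np.save("s1.npy",d)
p,d=imaging.camera("top");cv2.imwrite("pics/t1f.png",p);np.save("t1.npy",d)
print(get_obs()["eef_pos"],get_obs()["ft_force"])
E
```

```text
[0.53521149 0.01595945 0.20027698] [-1.19189773  0.61586288 -6.05788399]
```

View pics/s1.png

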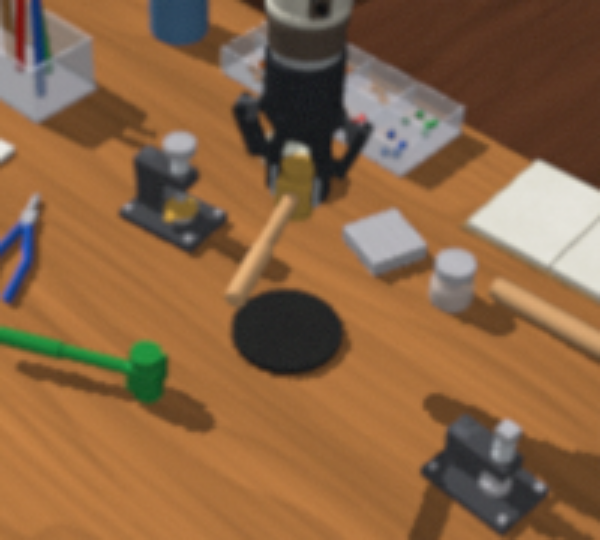

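The mallet is held and looks upright, with its handle running from crop (290,203) to (235,295). I'll check the handle's tilt and heading by depth.

```bash
python3 - <<'E'
from h import *
D=np.load("s1.npy")
a=np.array([deep("side",(u,v),D) for v in range(146,184) for u in range(292,322) if D[v,u]>0])
s=a[(a[:,2]>.15)&(a[:,2]<.24)&(a[:,0]<.50)]
c=s.mean(0);_,_,V=np.linalg.svd(s-c);d=V[0]*np.sign(V[0,0]);print(len(s),c,d,"yaw",np.degrees(np.arctan2(d[1],d[0])),"pitch",np.degrees(np.arcsin(d[2])))
print("handle line at head xy:",c+d*(.535-c[0])/d[0])
P,D=None,np.load("t1.npy")
a=np.array([deep("top",(u,v),D) for v in range(130,230) for u in range(270,330) if D[v,u]>0])
s=a[(a[:,2]>.15)&(a[:,2]<.24)&(a[:,0]<.50)&(a[:,0]>.3)]
c=s.mean(0);_,_,V=np.linalg.svd(s-c);d=V[0]*np.sign(V[0,0]);print(len(s),c,d,"yaw",np.degrees(np.arctan2(d[1],d[0])),"pitch",np.degrees(np.arcsin(d[2])), "z",s[:,2].max())
E
```

```text
247 [ 0.42839811 -0.02811249  0.20217092] [0.92452107 0.38100052 0.00996988] yaw 22.396844213703787 pitch 0.5712417127911601
handle line at head xy: [0.535      0.01581877 0.2033205 ]<stdin>:10: RuntimeWarning: Mean of empty slice.
  ret = um.true_divide(
Traceback (most recent call last):
ValueError: zero-size array to reduction operation maximum which has no identity
```

>>> apply_moves([
  [[0.09, 0.4, 0, 0, -1], [0.09, 0.6, 0, 0, -1], [0.1, 0.75, 0, 0, -1], [0.1, 0.8, 0, 0, -1], [0.1, 0.8, 0, 0, -1], [0.09, 0.75, 0, 0, -1], [0.09, 0.6, 0, 0, -1], [0.09, 0.33, 0, 0, -1]],
])

```text
clock: 5.12
eef_pos: [0.5656, 0.2205, 0.2007]
tool_rot: [-0.196, 0.981, 0.001, -0.001]
ft_force: [0.3, -0.6, -5.0]
grip_width: 0.0352
grasp_force: 61.2
```

>>> apply_moves([
  [[0, 0, 0, 0, -1], [0, 0, 0, 0, -1], [0, 0, -0.25, 0, -1], [0, 0, -0.25, 0, -1], [0, 0, -0.25, 0, -1], [0, 0, 0, 0, -1], [0, 0, 0, 0, -1], [0, 0, 0, 0, -1]],
])

```text
clock: 5.78
eef_pos: [0.5661, 0.2167, 0.1718]
tool_rot: [-0.194, 0.981, -0.0, -0.0]
ft_force: [0.1, 0.1, -4.6]
grip_width: 0.0354
grasp_force: 61.1
```

```bash
python3 - <<'E'
from h import *
p,d=imaging.camera("side");cv2.imwrite("pics/s2.png",cv2.resize(p[60:200,200:360],None,fx=4,fy=4))
E
```

```text
(no output)
```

View pics/s2.png

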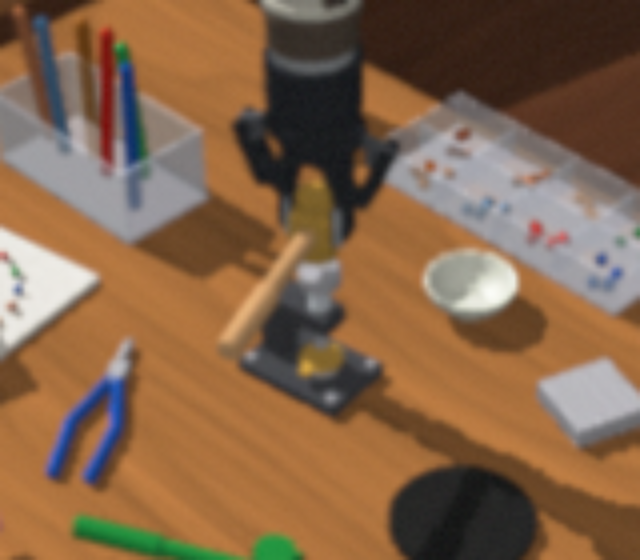

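The mallet sits right above the head: brass at (313,225), punch head at (318,272). I'll press slowly.

>>> apply_moves([
  [[0, 0, -0.2, 0, -1], [0, 0, -0.2, 0, -1], [0, 0, -0.1, 0, -1], [0, 0, -0.1, 0, -1], [0, 0, 0, 0, -1], [0, 0, 0, 0, -1]],
])

```text
clock: 6.33
eef_pos: [0.5662, 0.2172, 0.1485]
tool_rot: [-0.194, 0.981, -0.0, 0.0]
ft_force: [-1.3, -1.4, 0.5]
grip_width: 0.0354
grasp_force: 61.8
```

>>> apply_moves([
  [[0, 0, -0.06, 0, -1], [0, 0, -0.06, 0, -1], [0, 0, -0.06, 0, -1], [0, 0, 0, 0, -1], [0, 0, 0, 0, -1]],
])

```text
clock: 6.75
eef_pos: [0.5663, 0.2172, 0.1418]
tool_rot: [-0.194, 0.981, 0.0, 0.001]
ft_force: [-3.1, -0.7, 4.5]
grip_width: 0.0352
grasp_force: 62.6
```

>>> apply_moves([
  [[0, 0, -0.05, 0, -1], [0, 0, -0.03, 0, -1], [0, 0, 0, 0, -1], [0, 0, 0, 0, -1]],
])

```text
clock: 7.08
eef_pos: [0.5663, 0.2172, 0.1417]
tool_rot: [-0.194, 0.981, 0.0, 0.002]
ft_force: [-8.1, -2.5, 19.5]
grip_width: 0.0352
grasp_force: 64.5
```

The force jumped to about 24 N over the mallet's own weight without further travel, so the punch is on its stop. I'll lift and go back to the pad.

>>> apply_moves([
  [[0, 0, 0.1, 0, -1], [0, 0, 0.2, 0, -1], [0, 0, 0.3, 0, -1], [0, 0, 0.4, 0, -1], [0, 0, 0.4, 0, -1], [0, 0, 0.2, 0, -1], [0, 0, 0, 0, -1], [0, 0, 0, 0, -1]],
])

```text
clock: 7.75
eef_pos: [0.5661, 0.2172, 0.2007]
tool_rot: [-0.194, 0.981, -0.0, -0.0]
ft_force: [0.1, 0.5, -6.3]
grip_width: 0.0352
grasp_force: 61.4
```

>>> apply_moves([
  [[-0.1, -0.4, 0, 0, -1], [-0.13, -0.6, 0, 0, -1], [-0.14, -0.75, 0, 0, -1], [-0.14, -0.8, 0, 0, -1], [-0.14, -0.8, 0, 0, -1], [-0.14, -0.75, 0, 0, -1], [-0.13, -0.6, 0, 0, -1], [-0.1, -0.4, 0, 0, -1]],
])

```text
clock: 8.42
eef_pos: [0.5236, 0.0107, 0.1996]
tool_rot: [-0.193, 0.981, -0.0, -0.002]
ft_force: [0.5, 0.7, -6.5]
grip_width: 0.0351
grasp_force: 61.3
```

>>> apply_moves([
  [[0, 0, 0, 0, -1], [0, 0, 0, 0, -1], [0, 0, 0, 0, -1], [0, 0, 0, 0, -1]],
])

```text
clock: 8.75
eef_pos: [0.5252, 0.014, 0.2008]
tool_rot: [-0.195, 0.981, 0.0, -0.0]
ft_force: [0.4, 0.2, -5.9]
grip_width: 0.0351
grasp_force: 61.4
```

```bash
python3 - <<'E'
from h import *
_,D=imaging.camera("side")
a=np.array([deep("side",(u,v),D) for v in range(135,200) for u in range(285,325) if D[v,u]>0])
s=a[(a[:,2]>.14)&(a[:,2]<.24)&(a[:,0]<.49)]
c=s.mean(0);_,_,V=np.linalg.svd(s-c);d=V[0]*np.sign(V[0,0]);print(len(s),c,"yaw",np.degrees(np.arctan2(d[1],d[0])),"pitch",np.degrees(np.arcsin(d[2])));print(c+d*(.525-c[0])/d[0],get_obs()["eef_pos"])
E
```

```text
251 [ 0.41800018 -0.03049194  0.20292264] yaw 22.51514322310019 pitch 0.441023126275697
[0.525      0.01386197 0.20381423] [0.52531154 0.01411132 0.20097901]
```

>>> apply_moves([
  [[0, 0, -0.4, 0, -1], [0, 0, -0.7, 0, -1], [0, 0, -0.8, 0, -1], [0, 0, -0.8, 0, -1], [0, 0, -0.6, 0, -1], [0, 0, -0.3, 0, -1], [0, 0, -0.1, 0, -1], [0, 0, 0, 0, -1]],
])

```text
clock: 9.47
eef_pos: [0.5246, 0.014, 0.0522]
tool_rot: [-0.195, 0.981, 0.0, -0.001]
ft_force: [-0.2, -0.6, -5.5]
grip_width: 0.0351
grasp_force: 61.2
```

>>> apply_moves([
  [[0, 0, 0, 0, -1], [0, 0, -0.05, 0, -1], [0, 0, -0.05, 0, -1], [0, 0, 0, 0, -1], [0, 0, 0, 0, -1]],
])

```text
clock: 9.88
eef_pos: [0.5257, 0.0132, 0.0501]
tool_rot: [-0.194, 0.981, -0.0, 0.001]
ft_force: [0.6, -0.1, -5.6]
grip_width: 0.0351
grasp_force: 61.3
```

>>> apply_moves([
  [[0, 0, -0.05, 0, -1], [0, 0, -0.05, 0, -1], [0, 0, 0, 0, -1], [0, 0, 0, 0, -1]],
])

```text
clock: 10.22
eef_pos: [0.5251, 0.0131, 0.0453]
tool_rot: [-0.194, 0.981, 0.0, -0.0]
ft_force: [-0.1, -0.5, -6.0]
grip_width: 0.0356
grasp_force: 61.3
```

>>> apply_moves([
  [[0, 0, -0.04, 0, -1], [0, 0, 0, 0, -1], [0, 0, 0, 0, -1]],
])

```text
clock: 10.47
eef_pos: [0.5253, 0.0132, 0.0438]
tool_rot: [-0.194, 0.981, 0.0, -0.0]
ft_force: [-0.7, 0.5, -6.3]
grip_width: 0.0353
grasp_force: 61.5
```

>>> apply_moves([
  [[0, 0, -0.03, 0, -1], [0, 0, 0, 0, -1], [0, 0, 0, 0, -1]],
])

```text
clock: 10.72
eef_pos: [0.5253, 0.0132, 0.0438]
tool_rot: [-0.194, 0.981, -0.0, 0.0]
ft_force: [-4.7, -0.5, 5.7]
grip_width: 0.0353
grasp_force: 62.7
```

>>> apply_moves([
  [[0, 0, -0.03, 0, -1], [0, 0, 0, 0, -1], [0, 0, 0, 0, -1]],
])

```text
clock: 10.97
eef_pos: [0.5253, 0.0132, 0.0437]
tool_rot: [-0.194, 0.981, -0.0, 0.001]
ft_force: [-6.5, -0.6, 13.7]
grip_width: 0.0353
grasp_force: 64.0
```

>>> apply_moves([
  [[0, 0, 0.03, 0, -1], [0, 0, 0, 0, 0], [0, 0, 0, 0, 0.5], [0, 0, 0, 0, 1], [0, 0, 0, 0, 1], [0, 0, 0, 0, 1], [0, 0, 0, 0, 1], [0, 0, 0, 0, 1]],
])

```text
clock: 11.63
eef_pos: [0.5254, 0.0132, 0.0426]
tool_rot: [-0.194, 0.981, 0.0, -0.0]
ft_force: [0.2, 0.3, 0.6]
grip_width: 0.0854
grasp_force: 0.0
```

>>> apply_moves([
  [[0, 0, 0, 0, 1], [0, 0, 0.2, 0, 1], [0, 0, 0.5, 0, 1], [0, 0, 0.7, 0, 1], [0, 0, 0.7, 0, 1], [0, 0, 0.7, 0, 1], [0, 0, 0.7, 0, 1], [0, 0, 0.5, 0, 1]],
])

```text
clock: 12.3
eef_pos: [0.5261, 0.0132, 0.2062]
tool_rot: [-0.194, 0.981, -0.0, 0.002]
ft_force: [1.2, -0.4, -0.5]
grip_width: 0.0857
grasp_force: 0.0
```

>>> apply_moves([
  [[-0.6, 0.6, 0.3, 0, 1], [-0.6, 0.6, 0.3, 0, 1], [-0.6, 0.6, 0, 0, 1], [-0.6, 0.6, 0, 0, 1], [-0.6, 0.6, 0, 0, 1], [0, 0, 0, 0, 1], [0, 0, 0, 0, 1], [0, 0, 0, 0, 1]],
])

```text
clock: 12.97
eef_pos: [0.4058, 0.1332, 0.2274]
tool_rot: [-0.195, 0.981, -0.0, 0.001]
ft_force: [0.2, -1.1, -0.1]
grip_width: 0.0856
grasp_force: 0.0
```

```bash
python3 - <<'E'
from h import *
p,d=imaging.camera("top");cv2.imwrite("pics/t3.png",p);np.save("top3.npy",d)
p,d=imaging.camera("side");cv2.imwrite("pics/s3.png",p)
E
sed 's/top0/t3/;s/t30/t3/;s/"t3.npy"/"top3.npy"/' m.py > m3.py; sed -i 's#np.load("[a-z0-9]*.npy")#np.load("top3.npy")#' m3.py; python3 m3.py | grep -E "wide|narrow|mallet|pad"
sed 's#pics/top0#pics/t3#;s#top0.npy#top3.npy#' m2.py>m4.py; python3 m4.py 2>/dev/null
```

```text
pad z 0.009649855494267112 max 0.07698686046883685
mallet top 155 [5.01605721e-01 1.97490685e-02 6.89125382e-02 2.82000000e+02
pad px (285.6703796386719, 154.44647216796875) 21.386219024658203 [0.52150545 0.01121698 0.01      ] edge 0.05861312012270169
wide 1595 [4.11985644e-01 1.14251111e-01 6.55003659e-01 2.06495925e+02
narrow 54 [ 5.09449028e-01 -2.72641678e-01  9.71969794e-02  3.95685185e+02
face 131 [5.22957363e-01 1.42594538e-02 6.99090587e-02 2.84320611e+02
 1.49236641e+02] [0.03315229 0.0316697 ] 0.06982250287518688
handle 343 [ 0.43296393 -0.02309554] 22.7931465520266 0.05421025782727895
end [ 0.37156727 -0.04889568] head from end [0.52644806 0.01618841] perp of face -0.0004260088864364575 along 0.16403460373100087
```

View pics/s3.png

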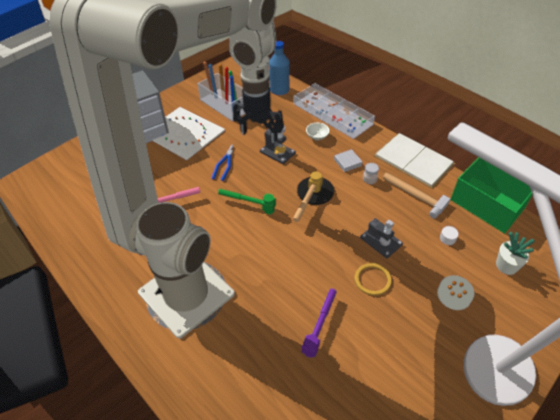

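The mallet stands upright on the pad, at (316,183) in the picture. Its face height is 0.070 and it is about 3 mm from the pad's centre. The narrow punch is up at 0.097. The arm hides the wide punch, so I'll move aside to check it.

>>> apply_moves([
  [[-0.4, -0.8, 0, 0, 1], [-0.4, -0.8, 0, 0, 1], [-0.4, -0.8, 0, 0, 1], [-0.4, -0.8, 0, 0, 1], [-0.4, -0.8, 0, 0, 1], [0, 0, 0, 0, 1], [0, 0, 0, 0, 1], [0, 0, 0, 0, 1]],
])

```text
clock: 13.73
eef_pos: [0.3259, -0.0276, 0.2269]
tool_rot: [-0.193, 0.981, 0.0, 0.0]
ft_force: [-0.0, 0.2, 0.4]
grip_width: 0.0854
grasp_force: 0.0
```

```bash
python3 - <<'E'
from h import *
p,d=imaging.camera("top");cv2.imwrite("pics/t3.png",p);np.save("top3.npy",d)
E
python3 m3.py | grep -E "wide|narrow"
```

```text
wide 137 [5.65308728e-01 2.17311053e-01 1.20093704e-01 2.04635036e+02
narrow 54 [ 5.09617645e-01 -2.72802864e-01  9.71203296e-02  3.95740741e+02
```

```bash
python3 -c "
from workcell import order
print(order.job_done())"
```

```text
the job is handed in; nothing more can be done
None
```

I knocked the wide punch down to its stop with the held mallet, and the mallet now stands upright on the rubber pad, about 3 mm from its centre. Both punches measured up again (0.120 m and 0.097 m), and the job is handed in; the hand-in gave no verdict.

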